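Hold the incubator lid at its airing mark

ROBOT

A 6-joint arm with a two-finger parallel gripper is mounted at the origin on a cart in front of the work surface, level with it; the furniture and walls round the work are solid. World frame = base frame: x ahead of the robot, y to its left, z up, the work surface at z = 0. Lengths are in m, angles in rad, forces in N, time in s.
With the tool pointing down it reaches from about 0.375 to 0.975 m from the base axis. Payload 3.8 kg.
Tool frame: the origin (TCP) lies where the fingers leave the gripper's body, on its centre line; the fingertips stand 73 mm ahead of it and the grasp point (between the pads) lies 54 mm ahead of it; z points along the fingers, y is the line along which they close (so a half turn about z gives the same grasp; the last joint's range is limited). The gripper opens to 85 mm and grips with 20 to 120 N. Pads are 22 mm wide; open, the fingers measure 114 mm over their backs; the gripper's body (76 mm by 85 mm) begins 54 mm behind the grasp point. The pads swing forward as they close: fully open they stand 13 mm farther back than shut.
Start: joints at [-1.154, 0.264, 1.604, -0, 1.274, -0.037], TCP at [0.296, -0.607, 0.304] pointing down, gripper open.
Joint ranges: [-2.63, 2.63], [-0.94, 2.18], [0.31, 2.57], [-1.31, 4.45], [0, 2.66], [-2.55, 2.55]. Speed limits (rad/s): [2.57, 2.57, 3.14, 3.14, 3.14, 3.14].

INTERFACE

Orientations are given as a rotation vector (axis times angle).
In Python, from workcell import read_state, viewer, bot gives the robot as it stands.
- The arm moves only by the tool jog_arm, never from a script. Its argument "increments" is a list that holds one entry, the list of rows, each a list of 7 numbers: the shift along the tool's x, y, z in units of 30 mm (1.0 is 30 mm), then the turn, a rotation vector about the tool's x, y, z in units of 6 degrees (1.0 is 6 degrees), then the opening, from -1 (shut) to 1 (fully open). A call has exactly 5 rows; each row shifts and turns the commanded pose from where the row before left it, along the tool's axes as they then stand; what a row does not reach is not made up. A row lasts 1/12 s, in which the tool goes at most 41.7 mm and 7.16 degrees, less where a joint would pass 70% of its speed; a pose out of reach is approached as far as the arm can. A call is refused whole if a number of a shift passes 1 or a number of a turn 1, either way. A call with a gripper value outside its range is refused whole. The fingers move at their own pace and stop on an object; "force" is the grip in N (left out, the last holds). Time passes only in rows, so rows that do not move let the fingers close, or fill a call up. It gives the time, the measured TCP pose, the force, the opening and the grip force at its end, in the units of the state.
- read_state(): the state, without advancing time (a new reading comes with each control period).
- viewer.read_camera(name): name is "scene" or "side" or "wrist"; returns (picture, depth): 384x512x3 uint8, blue, green, red; 384x512 float32, m along the optical axis (not along the pixel's ray), 0 where there is no reading.
- viewer.camera_params(name): a dict with "fx", "fy", "cx", "cy" (pixels), "R" (3x3) and "t" (3): a world point X has camera coordinates R X + t; the wrist camera has in their place "hand_eye" (4x4, takes a point from camera to tool coordinates, whose origin is the TCP and whose axes are the flange's). Camera axes: x right, y down, z forward; pixel columns grow to the right and rows downward; lengths in m; the calibration is good to about 2 mm. A picture is of the moment at which its call begins: read the wrist's pose just before it. camera_params takes no time and is no camera call.
- bot.finish_job(): hands the job in; it is judged then, once.
The state is a dict: "time": time; "q": joint angles; "joint_vel": joint speeds; "joint_torque": joint torques, N m; "tool_pos": TCP position; "tcp_rot": TCP orientation; "wrist_force": force on the tool from outside, world axes, zero at the start; "torque": the same for the moment, N m; "width": opening from 0.0 (shut) to 1.0 (fully open); "grip_force": force on a finger pad.
Only numpy, scipy, OpenCV 4.12 (cv2) and the standard library are available. Lean on these libraries where they do the work, as an engineer would, in place of code of your own. Each camera call takes 0.05 s, during which the arm holds its last target. There are 200 camera calls.

TASK

Air the small dish incubator: first slide the transport lock on its front deck all the way to the end stop on the side where the quadrant stands, to free the lid. Then lift the sprung lid by its T-handle until the pointer on the lid's side edge lines up with the index clamped on the quadrant, and finish while still holding it there, because the spring shuts the lid if you let go. Leave the index as it is set, and do not disturb the things standing around.

Things in the scene. Friction and masses are not known exactly. Their poses are not given: they have to be found in the camera images.
- incubator: white benchtop dish incubator, fixed to the worktop, 242 (x) x 170 (y) x 60 mm high without handle and quadrant. Origin: centre of its underside; x to its back, y to its left, z up. Its low front deck (top 35 mm up) spans x = -122 to -62 mm. It stands turned about the vertical by 1.15 to 1.75 rad, so its front faces the robot's right and its left side, with the quadrant, faces the robot
- lock_grip (a point): transport lock on the front deck: upright grey grip, 14 (x) x 16 (y) mm, its top 81 mm above the worktop. This point lies on its middle line, 65 mm above the worktop and 30 mm above the deck. A steel tongue on its back (14 mm wide, reaching 29 mm behind the grip's middle line, 59 to 64 mm above the worktop) hooks over a tab on the lid's front edge and holds the lid shut
- lock (a joint): slide of the transport lock, m: 0 = locked, grows to the incubator's left (+y, the quadrant's side), 0.040 = at the free end stop. It starts between 0 and 0.006. Friction about 2 N; stays where left
- lid (a joint): hinge of the lid, rad: 0 = shut, grows as the front edge rises, stop at 1.2. Grey frame with a clear window, 152 mm (hinge to front edge) x 160 mm, 9 mm thick, closed by a spring: raising it takes about 4 to 8 N at the handle, more the higher it is; it falls shut when let go
- handle (a point): centre of the lid's T-handle: a bar 36 mm long along the incubator's y, 16 mm diameter, on a 12 mm neck. With the lid shut it lies 132 mm in front of the hinge axis, 37 mm above it, and 32 mm above the lid's top face, 92 mm above the worktop; it moves with the lid on an arc about the hinge. Pinched across its two ends (fingers closing along y), the bar can turn between the pads, so the tool can stay upright
- hinge (a point): middle of the lid's hinge axis, which runs along the incubator's y; 55 mm above the worktop, 90 mm behind the incubator's origin. A wall cabinet with long handles hangs beyond the incubator, from 0.56 m above the worktop up and from about x = 0.60 m outward: keep the wrist clear of it, also while swinging in from the start
- pointer (a point): tip of the steel pointer blade (14 x 12 x 4 mm) on the lid's left edge, 115 mm from the hinge axis and 91 mm left of the incubator's middle; level with the hinge axis when the lid is shut
- index_mark (a point): tip of the steel blade (same size) of the grey index clamp on the steel quadrant bar at the incubator's left side, at the same radius and the same distance left as the pointer: the two tips meet when the lid stands at the mark
- index (a joint): angle of the index about the hinge axis, rad, same zero and direction as the lid joint (lid = index means lined up). Set between 0.30 and 0.60 at the start; a stiff clamp, to be left alone
- plate: clear well plate, 69 x 69 x 16 mm, loose bystander behind the incubator (on its hinge side); origin at the centre of its underside
- cup: clear specimen cup, 55 mm diameter x 52 mm, loose bystander in front of the incubator's deck; origin at the centre of its underside
- pen: marker pen with black cap, 134 x 12 x 12 mm, loose bystander further behind the incubator; origin at the centre of its underside

How it is judged:
On the way, in this order (a step that is already met when the one before it is completed fails the run):
1. the transport lock is at its free end stop, on the quadrant side, while the lid is still shut (value of joint lock above 0.036 m and value of joint lid below 0.06 rad), for 0.2 s.
2. the fingers hold the lid with its pointer at the index (distance between pointer and index_mark below 0.008 m and contact force between the fingers and lid above 1 N), for 0.2 s.
At the end, for the whole second after the job is handed in: the lid's pointer tip is within 8 mm of the index tip (about 4 degrees), the fingers still bear on the lid with more than 1 N, and the lock is within 4 mm of its free end stop (all of step 2 and value of joint lock above 0.036 m); the arm keeps its last pose, push and grip.
It fails at once if the index is shifted by more than 6 mm (distance of index_mark from where it was at the start of the episode above 0.006 m).
It fails at once if the well plate is moved more than 30 mm (distance of plate from where it was at the start of the episode above 0.03 m).
It fails at once if the specimen cup is moved more than 30 mm (distance of cup from where it was at the start of the episode above 0.03 m).
It fails at once if the marker pen is moved more than 30 mm (distance of pen from where it was at the start of the episode above 0.03 m).
It also fails if it takes over 42 s, if anything falls off the work surface, if the arm or the gripper's body presses on something with over 40 N, if the wrist force passes 120 N, or if a joint passes its speed limit or range.

## Working session

There is one attempt and no reset: what is moved stays moved. The work goes in short steps, Python scripts to look and compute and a tool call to move; the robot and the scene stay as the last step left them, time stands still between calls to the robot, and variables do not carry over. Pictures are saved under pics/ and viewed, at most 10 in all, crops included, and the job is handed in when it is done.

Besides the shell and the picture viewer there is one more tool, called after "Emit:" by a JSON object that holds its "method" and its "body", one argument or row to a line. jog_arm: Moves the arm, as the interface text tells. Its arguments: {"type":"object","properties":{"increments":{"type":"array","items":{"type":"array","items":{"type":"array","items":{"type":"number"}}}},"force":{"type":"number"}},"required":["increments"]}

```bash
mkdir -p pics; ls; cat > h.py <<'E'
import numpy as np, cv2
from workcell import read_state, viewer, bot
def cam(n):
    p=viewer.camera_params(n); K=np.array([[p['fx'],0,p['cx']],[0,p['fy'],p['cy']],[0,0,1.]])
    return K,p
def world(n,u,v,d):
    K,p=cam(n); X=np.linalg.inv(K)@np.array([u,v,1.])*d
    return np.array(p['R']).T@(X-np.array(p['t']))
def plane(n,u,v,z):
    K,p=cam(n); R=np.array(p['R']); c=-R.T@np.array(p['t']); r=R.T@np.linalg.inv(K)@np.array([u,v,1.])
    return c+r*(z-c[2])/r[2]
def proj(n,X):
    K,p=cam(n); x=K@(np.array(p['R'])@np.array(X)+np.array(p['t'])); return x[:2]/x[2]
E
python3 - <<'E'
from h import *
for n in ('scene','side'):
    i,d=viewer.read_camera(n); np.savez(''+n,i=i,d=d); cv2.imwrite(f'pics/{n}0.png',i)
    K,p=cam(n); print(n,K[0],-np.array(p['R']).T@np.array(p['t']))
s=read_state(); print(s)
E
```

```text
pics
scene [479.10415561   0.         257.30546971] [0.01934931 0.70089753 0.92432466]
side [456.20120859   0.         264.28517986] [0.12635655 1.22871465 0.58525813]
{'time': 0.1, 'q': array([-1.15388156e+00,  2.64688382e-01,  1.60524319e+00,  1.03129438e-05,
        1.27370352e+00, -3.68823429e-02]), 'joint_vel': array([-1.28652422e-04, -4.94477468e-04, -5.74690187e-03,  1.80051879e-04,
        4.71894042e-05,  9.33121588e-05]), 'joint_torque': array([ 5.68583127e-04, -5.16707325e+01, -3.68589306e+01, -5.54913743e-05,
        6.31052055e-03, -1.64654944e-05]), 'tool_pos': array([ 0.29571031, -0.60620576,  0.30267615]), 'tcp_rot': array([-3.05911470e+00, -7.06265937e-01,  5.90374947e-04]), 'wrist_force': array([ 0.12820594, -0.37413824, -0.56746568]), 'torque': array([-0.02326917, -0.01888833,  0.04593713]), 'grip_force': 0.0, 'width': 1.0002175360655932}
```

View pics/scene0.png

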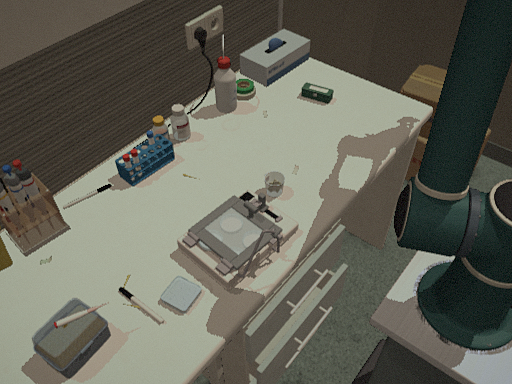

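View pics/side0.png

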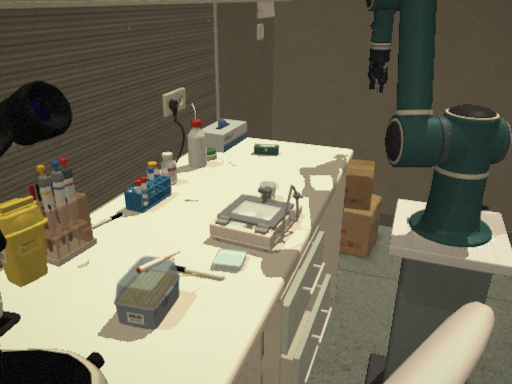

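```bash
python3 - <<'E'
import cv2,numpy as np
a=np.load('scene.npz'); i=a['i'][165:290,170:305]; 
cv2.imwrite('pics/s1.png',cv2.resize(i,None,fx=4.7,fy=4.7,interpolation=cv2.INTER_CUBIC))
a=np.load('side.npz'); i=a['i'][170:255,205:310]
cv2.imwrite('pics/d1.png',cv2.resize(i,None,fx=7,fy=7,interpolation=cv2.INTER_CUBIC))
E
```

```text
(no output)
```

View pics/s1.png

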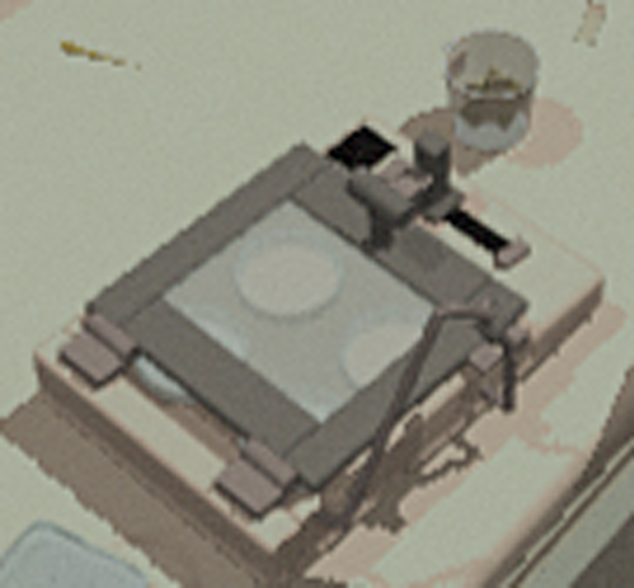

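View pics/d1.png

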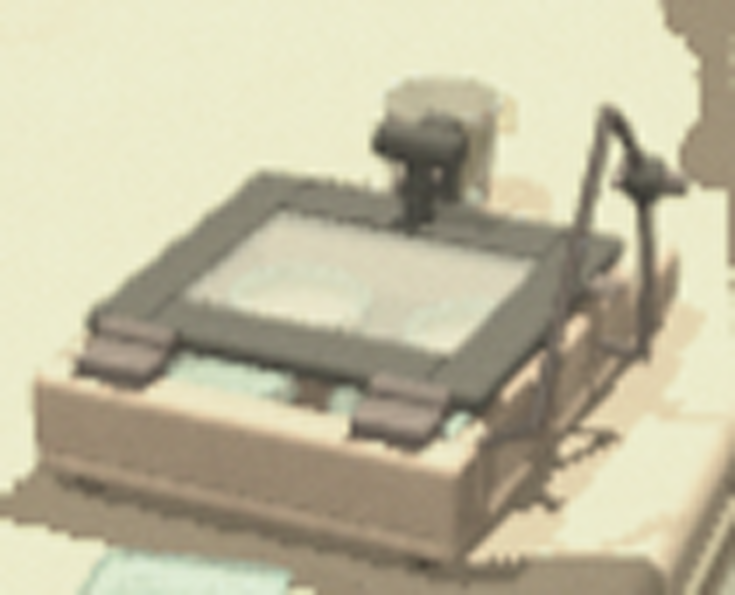

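```bash
cat >> h.py <<'E'
def ray(n,u,v):
    K,p=cam(n); R=np.array(p['R']); return -R.T@np.array(p['t']), R.T@np.linalg.inv(K)@np.array([u,v,1.])
def S(u,v): return 170+(u+.5)/4.7-.5,165+(v+.5)/4.7-.5
def D(u,v): return 205+(u+.5)/7-.5,170+(v+.5)/7-.5
E
python3 - <<'E'
from h import *
M={'bR':(-62+152,-80),'fR':(-62,-80),'fL':(-62,80),'bL':(90,80)}
ps={'scene':[S(90,307),S(305,143),S(527,300),S(312,487)],'side':[D(92,318),D(262,172),D(622,240),D(482,408)]}
dp=np.load('scene.npz')['d']
for n in ps:
    W=np.array([plane(n,*p,.058)[:2] for p in ps[n]]); m=np.array(list(M.values()))/1000
    a=m-m.mean(0); b=W-W.mean(0)
    th=np.arctan2((a[:,0]*b[:,1]-a[:,1]*b[:,0]).sum(),(a*b).sum())
    R=np.array([[np.cos(th),-np.sin(th)],[np.sin(th),np.cos(th)]]); t=W.mean(0)-R@m.mean(0)
    print(n,th,t,'res',((m@R.T+t)-W).round(4).tolist())
    loc=lambda X:(R.T@(X[:2]-t)).round(4)
    if n=='scene':
        for nm,p,z in(('grip top',S(435,133),.081),('handle',S(405,187),.096),('cup',S(492,135),.0),('locktab',S(512,250),.04),('slot',S(365,145),.036)):
            X=plane(n,*p,z); print(nm,X.round(4),loc(X))
        g=S(435,150); print('depth pt',world(n,*g,dp[int(g[1]),int(g[0])]))
    # index plane y=91
    nrm=R@np.array([0,1.])
    for p in ([S(490,312),S(475,325)] if n=='scene' else [D(645,178),D(610,190),D(685,187)]):
        c,r=ray(n,*p); k=(0.091-(nrm@(c[:2]-t)))/(nrm@r[:2]); X=c+k*r; l=loc(X)
        print('idx',X.round(4),l,'rad',np.hypot(.09-l[0],X[2]-.055),'ang',np.arctan2(X[2]-.055,.09-l[0]))
E
```

```text
scene 1.4922761643562548 [0.49598113 0.17536355] res [[0.0029, 0.0008], [0.0022, -0.0008], [-0.0028, -0.0006], [-0.0023, 0.0006]]
grip top [0.5064 0.0769 0.081 ] [-0.0973 -0.0181]
handle [0.4867 0.1259 0.096 ] [-0.05    0.0054]
cup [ 0.5271 -0.0017  0.    ] [-0.1741 -0.0449]
locktab [0.4481 0.0867 0.04  ] [-0.0921  0.0408]
slot [0.5564 0.074  0.036 ] [-0.0963 -0.0682]
depth pt [0.49938094 0.08579085 0.08035216]
idx [0.4039 0.1655 0.1006] [-0.017  0.091] rad 0.116323374951234 ang 0.40309963967897045
idx [0.4047 0.176  0.1005] [-0.0066  0.091 ] rad 0.10679571019942984 ang 0.4405184483793319
side 1.4933674662531276 [0.49634326 0.18050675] res [[0.0023, 0.0033], [0.0001, -0.0008], [-0.0029, -0.0006], [0.0005, -0.0018]]
idx [0.4021 0.1428 0.0937] [-0.0449  0.091 ] rad 0.14033784400441066 ang 0.27928871340264855
idx [0.4052 0.1824 0.1047] [-0.0052  0.091 ] rad 0.10739836678639782 ang 0.4812447445581933
idx [0.3983 0.0929 0.0697] [-0.095  0.091] rad 0.18558632870184144 ang 0.07951095887740842
```

```bash
cat >> h.py <<'E'
from scipy.spatial.transform import Rotation as Ro
def down(yaw): # tool y along world angle yaw, z down
    y=np.array([np.cos(yaw),np.sin(yaw),0]); z=np.array([0,0,-1.]); return Ro.from_matrix(np.c_[np.cross(y,z),y,z])
def plan(P,yaw,N,dec=2):
    s=read_state(); p=np.array(s['tool_pos']); R=Ro.from_rotvec(s['tcp_rot']); T=down(yaw); P=np.array(P,float)
    print('from',p.round(4),'err',(P-p).round(4))
    for k in range(N,0,-1):
        dt=R.inv().apply((P-p)/k)/.03; dr=np.rad2deg((R.inv()*T).as_rotvec()/k)/6
        m=abs(dr).max(); dr=dr*min(1,(1/m if m>1 else 1))
        dt=dt.round(dec); dr=dr.round(dec); print((dt.tolist()+dr.tolist()))
        p=p+R.apply(dt*.03); R=R*Ro.from_rotvec(np.deg2rad(dr*6))
E
python3 -c "
from h import *
plan([.50,.06,.27],-.078,25)"
```

```text
from [ 0.2957 -0.6062  0.3027] err [ 0.2043  0.6662 -0.0327]
[0.63, -0.68, 0.05, -0.0, -0.0, -0.4]
[0.66, -0.65, 0.04, -0.0, -0.0, -0.4]
[0.69, -0.62, 0.05, -0.0, -0.0, -0.4]
[0.71, -0.59, 0.04, -0.0, -0.0, -0.4]
[0.74, -0.56, 0.05, -0.0, -0.0, -0.4]
[0.76, -0.53, 0.04, -0.0, -0.0, -0.4]
[0.78, -0.5, 0.05, -0.0, -0.0, -0.4]
[0.8, -0.47, 0.04, -0.0, -0.0, -0.4]
[0.82, -0.43, 0.05, -0.0, -0.0, -0.4]
[0.84, -0.4, 0.04, -0.0, -0.0, -0.4]
[0.86, -0.36, 0.05, -0.0, -0.0, -0.39]
[0.87, -0.33, 0.04, -0.0, -0.0, -0.4]
[0.88, -0.29, 0.05, -0.0, -0.0, -0.39]
[0.9, -0.25, 0.04, -0.0, -0.0, -0.4]
[0.9, -0.22, 0.05, -0.0, -0.0, -0.39]
[0.91, -0.18, 0.04, -0.0, -0.0, -0.4]
[0.92, -0.14, 0.05, -0.0, -0.0, -0.39]
[0.93, -0.1, 0.04, -0.0, -0.0, -0.4]
[0.93, -0.07, 0.05, -0.0, -0.0, -0.39]
[0.93, -0.03, 0.04, -0.0, -0.0, -0.4]
[0.93, 0.01, 0.05, -0.0, -0.0, -0.39]
[0.93, 0.05, 0.04, -0.0, -0.0, -0.4]
[0.93, 0.09, 0.05, -0.0, -0.01, -0.39]
[0.92, 0.13, 0.04, -0.01, -0.0, -0.4]
[0.91, 0.17, 0.04, -0.0, -0.01, -0.39]
```

Emit:
{"method": "jog_arm", "body": {
  "increments": [
    [[0.63, -0.68, 0.05, 0, 0, -0.4, 1], [0.66, -0.65, 0.04, 0, 0, -0.4, 1], [0.69, -0.62, 0.05, 0, 0, -0.4, 1], [0.71, -0.59, 0.04, 0, 0, -0.4, 1], [0.74, -0.56, 0.05, 0, 0, -0.4, 1]]
  ]
}}

```text
time: 0.52
tool_pos: [0.3367, -0.4724, 0.2962]
tcp_rot: [-2.969, -1.025, 0.0]
wrist_force: [0.3, 0.4, -0.3]
width: 1.004
grip_force: 0.0
```

Emit:
{"method": "jog_arm", "body": {
  "increments": [
    [[0.76, -0.53, 0.04, 0, 0, -0.4, 1], [0.78, -0.5, 0.05, 0, 0, -0.4, 1], [0.8, -0.47, 0.04, 0, 0, -0.4, 1], [0.82, -0.43, 0.05, 0, 0, -0.4, 1], [0.84, -0.4, 0.04, 0, 0, -0.4, 1]]
  ]
}}

```text
time: 0.93
tool_pos: [0.3773, -0.3393, 0.2898]
tcp_rot: [-2.845, -1.33, 0.0]
wrist_force: [0.5, 0.9, -0.3]
width: 0.996
grip_force: 0.0
```

Emit:
{"method": "jog_arm", "body": {
  "increments": [
    [[0.86, -0.36, 0.05, 0, 0, -0.4, 1], [0.87, -0.33, 0.04, 0, 0, -0.4, 1], [0.88, -0.29, 0.05, 0, 0, -0.4, 1], [0.9, -0.25, 0.04, 0, 0, -0.4, 1], [0.9, -0.22, 0.05, 0, 0, -0.4, 1]]
  ]
}}

```text
time: 1.35
tool_pos: [0.418, -0.2059, 0.2831]
tcp_rot: [-2.691, -1.62, 0.0]
wrist_force: [0.9, 0.1, -0.4]
width: 0.997
grip_force: 0.0
```

Emit:
{"method": "jog_arm", "body": {
  "increments": [
    [[0.91, -0.18, 0.04, 0, 0, -0.4, 1], [0.92, -0.14, 0.05, 0, 0, -0.4, 1], [0.93, -0.1, 0.04, 0, 0, -0.4, 1], [0.93, -0.07, 0.05, 0, 0, -0.4, 1], [0.93, -0.03, 0.04, 0, 0, -0.4, 1]]
  ]
}}

```text
time: 1.77
tool_pos: [0.4583, -0.0722, 0.2764]
tcp_rot: [-2.507, -1.893, 0.001]
wrist_force: [0.7, 0.8, 0.4]
width: 1.0
grip_force: 0.0
```

Emit:
{"method": "jog_arm", "body": {
  "increments": [
    [[0.93, 0.01, 0.05, 0, 0, -0.4, 1], [0.93, 0.05, 0.04, 0, 0, -0.4, 1], [0.93, 0.09, 0.05, 0, 0, -0.4, 1], [0.92, 0.13, 0.04, 0, 0, -0.4, 1], [0.91, 0.17, 0.04, 0, 0, -0.4, 1]]
  ]
}}

```text
time: 2.18
tool_pos: [0.4986, 0.0614, 0.2698]
tcp_rot: [-2.295, -2.145, 0.001]
wrist_force: [0.2, 0.4, -0.0]
width: 1.003
grip_force: 0.0
```

```bash
python3 - <<'E'
from h import *
s=read_state(); i,d=viewer.read_camera('wrist'); p=viewer.camera_params('wrist')
np.savez('w1',i=i,d=d,p=s['tool_pos'],r=s['tcp_rot']); cv2.imwrite('pics/w1.png',i)
print(s['tool_pos'],s['q'],p)
E
```

```text
[0.49855164 0.06137727 0.26982877] [ 7.29109241e-02 -4.00147231e-02  2.00445307e+00 -1.36189554e-05
  1.17780430e+00  1.40465032e-01] {'fx': 273.91471224201325, 'fy': 273.91471224201325, 'cx': 253.36273899668512, 'cy': 192.35758952049528, 'hand_eye': array([[ 4.71666675e-05, -9.60878589e-01, -2.76969918e-01,
         6.96584216e-02],
       [ 9.99999881e-01,  1.79881024e-04, -4.53757445e-04,
        -6.61992854e-04],
       [ 4.85827446e-04, -2.76969864e-01,  9.60878483e-01,
        -7.13332638e-02],
       [ 0.00000000e+00,  0.00000000e+00,  0.00000000e+00,
         1.00000000e+00]])}
```

View pics/w1.png

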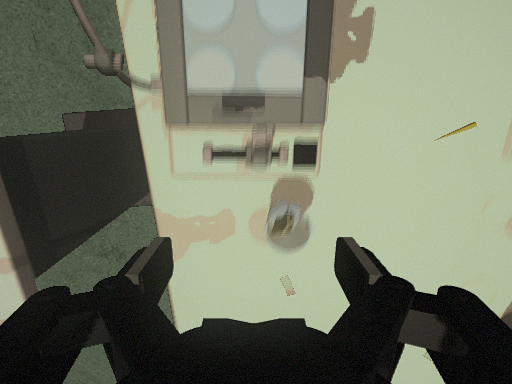

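```bash
cat >> h.py <<'E'
def wplane(f,u,v,z):
    a=np.load(f); p=viewer.camera_params('wrist'); H=np.array(p['hand_eye'])
    c=np.array([(u-p['cx'])/p['fx'],(v-p['cy'])/p['fy'],1.]); R=Ro.from_rotvec(a['r']).as_matrix()
    r=R@H[:3,:3]@c; o=R@H[:3,3]+a['p']; return o+r*(z-o[2])/r[2],r,o
def wdep(f,u,v):
    a=np.load(f); X,r,o=wplane(f,u,v,0); return o+r*a['d'][int(round(v)),int(round(u))]
E
python3 - <<'E'
from h import *
a=np.load('w1.npz')
cv2.imwrite('pics/w1c.png',cv2.resize(a['i'][40:185,60:335],None,fx=2.9,fy=2.9,interpolation=cv2.INTER_CUBIC))
# height map of region
c,s=np.cos(1.493),np.sin(1.493); Rr=np.array([[c,-s],[s,c]]); t=np.array([.496,.177])
H=[]
for v in range(50,180):
  for u in range(60,335):
    X=wdep('w1.npz',u,v); l=Rr.T@(X[:2]-t); H.append([u,v,*X,*l])
H=np.array(H); np.save('H.npy',H)
def st(n,m): q=H[m]; print(n,len(q),'uv',q[:,:2].mean(0).round(1),'world',q[:,2:5].mean(0).round(4),'loc min',q[:,5:].min(0).round(4),'max',q[:,5:].max(0).round(4),'zmax',q[:,4].max().round(4))
u,v,z=H[:,0],H[:,1],H[:,4]
b=(u>200)&(u<300)
st('handle',b&(z>.09)&(v<118)); st('grip',b&(z>.073)&(v>118)); st('grip2',b&(z>.05)&(v>128))
st('lid',(u>155)&(u<340)&(z>.054)&(z<.064))
st('quad',(u<160)&(z>.05))
E
```

```text
Traceback (most recent call last):
  File "h.py", line 34, in wdep
    a=np.load(f); X,r,o=wplane(f,u,v,0); return o+r*a['d'][int(round(v)),int(round(u))]
                        ~~~~~~^^^^^^^^^
  File "h.py", line 30, in wplane
    a=np.load(f); p=viewer.camera_params('wrist'); H=np.array(p['hand_eye'])
                    ~~~~~~~~~~~~~~~~~~~~^^^^^^^^^
ValueError: time passes only in moves, steps and waits
```

View pics/w1c.png

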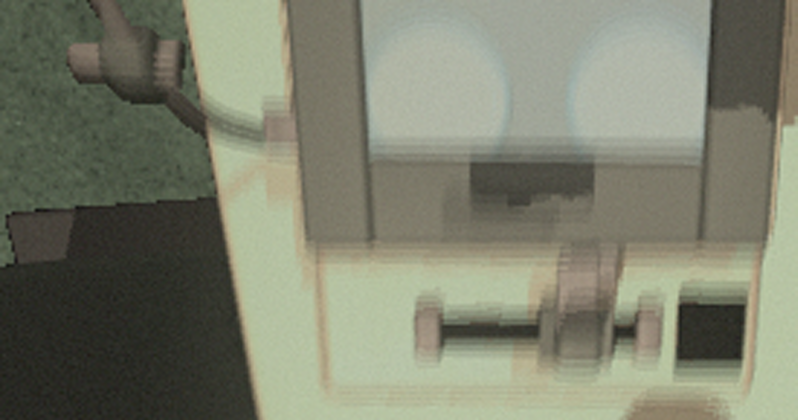

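```bash
cat > hm.py <<'E'
from h import *
def shot(f):
    s=read_state(); i,d=viewer.read_camera('wrist'); np.savez(f,i=i,d=d,p=s['tool_pos'],r=s['tcp_rot']); return i
def cloud(f,th=1.493,t=(.496,.177)):
    a=np.load(f); p=viewer.camera_params('wrist'); H=np.array(p['hand_eye']); v,u=np.mgrid[:384,:512]
    d=a['d']; c=np.stack([(u-p['cx'])/p['fx']*d,(v-p['cy'])/p['fy']*d,d],-1).reshape(-1,3)
    X=Ro.from_rotvec(a['r']).apply(c@H[:3,:3].T+H[:3,3])+a['p']
    c,s=np.cos(th),np.sin(th); l=(X[:,:2]-np.array(t))@np.array([[c,-s],[s,c]])
    Q=np.c_[u.ravel(),v.ravel(),X,l]; return Q[d.ravel()>0]
def st(n,q):
    pc=lambda k:np.percentile(q[:,5:],k,axis=0).round(4)
    print(n,len(q),'uv',q[:,:2].mean(0).round(1),'w',q[:,2:5].mean(0).round(4),'loc',pc(2),pc(98),'z',np.percentile(q[:,4],[2,50,98]).round(4))
E
python3 - <<'E'
from hm import *
i=shot('w2.npz'); H=cloud('w2.npz'); u,v,z,lx,ly=H[:,0],H[:,1],H[:,4],H[:,5],H[:,6]
cv2.imwrite('pics/w2c.png',cv2.resize(i[40:185,60:335],None,fx=2.9,fy=2.9,interpolation=cv2.INTER_CUBIC))
b=(u>200)&(u<300)
st('handle',H[b&(z>.09)&(z<.11)&(v<118)]); st('grip',H[b&(z>.073)&(z<.09)&(v>118)&(v<180)])
st('lid',H[(u>155)&(u<340)&(z>.056)&(z<.062)&(v<140)])
st('quad',H[(u<160)&(z>.065)&(v<120)])
st('ptr',H[(ly>.081)&(ly<.1)&(z>.045)&(z<.062)&(lx<.05)])
st('cup',H[(lx<-.13)&(z>.03)&(z<.06)&(abs(ly)<.1)&(v<260)])
# lid yaw via front-edge + side edges
m=np.zeros((384,512),np.uint8); q=H[(z>.056)&(z<.062)&(u>155)&(u<340)&(v<140)]; print(cv2.minAreaRect(q[:,2:4].astype(np.float32)))
E
```

```text
handle 636 uv [241.2 109.9] w [0.4935 0.1388 0.0997] loc [-0.0442 -0.0179] [-0.0324  0.0164] z [0.0945 0.1002 0.102 ]
grip 250 uv [257.  168.6] w [0.5037 0.0842 0.0817] loc [-0.0993 -0.0227] [-0.0858 -0.0072] z [0.0739 0.0822 0.0839]
lid 21788 uv [243.6  64.5] w [0.4971 0.1792 0.0592] loc [-0.0599 -0.077 ] [0.0548 0.0758] z [0.0569 0.059  0.0617]
quad 1540 uv [99.4 53.9] w [0.3951 0.1823 0.1219] loc [-0.0225  0.0916] [0.0222 0.1171] z [0.0743 0.1189 0.15  ]
ptr 285 uv [154.8  82.2] w [0.409  0.1707 0.0537] loc [-0.05    0.0814] [0.0449 0.0994] z [0.0454 0.057  0.0596]
cup 1147 uv [285.6 238.8] w [ 0.5324 -0.0097  0.0439] loc [-0.2037 -0.0748] [-0.1527 -0.0245] z [0.0305 0.0434 0.0543]
((0.4935840666294098, 0.17333796620368958), (0.1236744150519371, 0.16602037847042084), 85.29511260986328)
```

View pics/w2c.png

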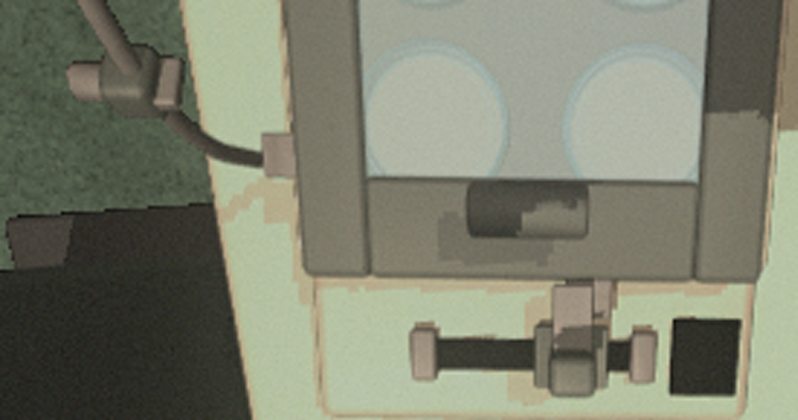

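```bash
python3 - <<'E'
from hm import *
H=cloud('w2.npz'); u,v=H[:,0],H[:,1]
q=H[(u>=113)&(u<=122)&(v>=60)&(v<=76)]
for r in q[::6]: 
    l=r[5]-.003; print(r[:2],r[4:].round(3), 'ang',round(np.arctan2(r[4]-.055,.09-l),3),'rad',round(np.hypot(r[4]-.055,.09-l),3))
plan([.5037,.083,.122],-.08,5)
E
```

```text
[113.  60.] [ 0.113 -0.003  0.097] ang 0.544 rad 0.113
[119.  60.] [ 0.11  -0.003  0.094] ang 0.519 rad 0.11
[115.  61.] [ 0.111 -0.004  0.096] ang 0.527 rad 0.112
[121.  61.] [ 0.111 -0.004  0.092] ang 0.522 rad 0.112
[117.  62.] [ 0.11  -0.004  0.095] ang 0.516 rad 0.112
[113.  63.] [ 0.115 -0.006  0.096] ang 0.543 rad 0.115
[119.  63.] [ 0.113 -0.005  0.093] ang 0.53 rad 0.114
[115.  64.] [ 0.111 -0.006  0.097] ang 0.515 rad 0.114
[121.  64.] [ 0.112 -0.006  0.091] ang 0.522 rad 0.114
[117.  65.] [ 0.112 -0.007  0.095] ang 0.519 rad 0.115
[113.  66.] [ 0.116 -0.008  0.096] ang 0.54 rad 0.118
[119.  66.] [ 0.112 -0.007  0.093] ang 0.519 rad 0.116
[115.  67.] [ 0.113 -0.008  0.096] ang 0.522 rad 0.117
[121.  67.] [ 0.113 -0.008  0.091] ang 0.519 rad 0.117
[117.  68.] [ 0.113 -0.009  0.094] ang 0.52 rad 0.118
[113.  69.] [ 0.116 -0.01   0.096] ang 0.534 rad 0.12
[119.  69.] [ 0.113 -0.01   0.093] ang 0.513 rad 0.118
[115.  70.] [ 0.115 -0.011  0.095] ang 0.522 rad 0.12
[121.  70.] [ 0.113 -0.01   0.092] ang 0.509 rad 0.118
[117.  71.] [ 0.114 -0.011  0.094] ang 0.514 rad 0.12
[113.  72.] [ 0.115 -0.012  0.097] ang 0.518 rad 0.121
[119.  72.] [ 0.115 -0.012  0.092] ang 0.516 rad 0.121
[115.  73.] [ 0.116 -0.013  0.095] ang 0.522 rad 0.122
[121.  73.] [ 0.115 -0.013  0.091] ang 0.514 rad 0.121
[117.  74.] [ 0.115 -0.014  0.094] ang 0.515 rad 0.122
[113.  75.] [ 0.114 -0.014  0.097] ang 0.505 rad 0.122
[119.  75.] [ 0.114 -0.014  0.093] ang 0.507 rad 0.123
[115.  76.] [ 0.114 -0.015  0.096] ang 0.504 rad 0.123
[121.  76.] [ 0.116 -0.015  0.091] ang 0.513 rad 0.124
from [0.4991 0.063  0.2698] err [ 0.0046  0.02   -0.1478]
[0.13, 0.02, 0.99, -0.0, -0.0, 0.03]
[0.14, 0.02, 0.98, -0.0, -0.0, 0.03]
[0.13, 0.02, 0.99, -0.0, -0.0, 0.03]
[0.14, 0.02, 0.98, -0.0, -0.01, 0.03]
[0.13, 0.03, 0.99, -0.01, -0.0, 0.02]
```

Emit:
{"method": "jog_arm", "body": {
  "increments": [
    [[0.13, 0.02, 0.99, 0, 0, 0.03, 1], [0.14, 0.02, 0.98, 0, 0, 0.03, 1], [0.13, 0.02, 0.99, 0, 0, 0.03, 1], [0.14, 0.02, 0.98, 0, 0, 0.03, 1], [0.13, 0.03, 0.99, 0, 0, 0.02, 1]]
  ]
}}

```text
time: 2.7
tool_pos: [0.503, 0.0792, 0.1211]
tcp_rot: [2.314, 2.124, -0.0]
wrist_force: [0.3, 0.3, -0.3]
width: 1.002
grip_force: 0.0
```

Emit:
{"method": "jog_arm", "body": {
  "increments": [
    [[0, 0, 0, 0, 0, 0, -1], [0, 0, 0, 0, 0, 0, -1], [0, 0, 0, 0, 0, 0, -1], [0, 0, 0, 0, 0, 0, -1], [0, 0, 0, 0, 0, 0, -1]]
  ],
  "force": 25
}}

```text
time: 3.12
tool_pos: [0.5052, 0.0796, 0.1248]
tcp_rot: [2.312, 2.123, 0.005]
wrist_force: [-0.1, 0.4, -0.4]
width: 0.299
grip_force: 0.0
```

Emit:
{"method": "jog_arm", "body": {
  "increments": [
    [[0, 0, 0, 0, 0, 0, -1], [0, 0, 0, 0, 0, 0, -1], [0, 0, 0, 0, 0, 0, -1], [0, 0, 0, 0, 0, 0, -1], [0, 0, 0, 0, 0, 0, -1]]
  ]
}}

```text
time: 3.53
tool_pos: [0.5049, 0.0797, 0.1245]
tcp_rot: [2.311, 2.124, 0.004]
wrist_force: [-1.1, -0.8, 7.0]
width: 0.181
grip_force: 29.7
```

Emit:
{"method": "jog_arm", "body": {
  "increments": [
    [[0, -0.27, 0, 0, 0, 0, -1], [0, -0.27, 0, 0, 0, 0, -1], [0, -0.27, 0, 0, 0, 0, -1], [0, -0.27, 0, 0, 0, 0, -1], [0, 0, 0, 0, 0, 0, -1]]
  ]
}}

```text
time: 3.95
tool_pos: [0.4714, 0.0824, 0.1245]
tcp_rot: [2.311, 2.125, 0.003]
wrist_force: [-2.5, -1.9, 10.8]
width: 0.183
grip_force: 30.2
```

Emit:
{"method": "jog_arm", "body": {
  "increments": [
    [[0, -0.1, 0, 0, 0, 0, -1], [0, -0.1, 0, 0, 0, 0, -1], [0, -0.1, 0, 0, 0, 0, -1], [0, 0, 0, 0, 0, 0, -1], [0, 0, 0, 0, 0, 0, -1]]
  ]
}}

```text
time: 4.37
tool_pos: [0.4682, 0.0827, 0.1247]
tcp_rot: [2.304, 2.119, 0.018]
wrist_force: [17.4, -4.4, -8.3]
width: 0.181
grip_force: 27.6
```

Emit:
{"method": "jog_arm", "body": {
  "increments": [
    [[0, 0, 0, 0, 0, 0, 0.3], [0, 0, 0, 0, 0, 0, 0.3], [0, 0, 0, 0, 0, 0, 0.3], [0, 0, -0.2, 0, 0, 0, 0.3], [0, 0, -0.8, 0, 0, 0, 0.3]]
  ]
}}

```text
time: 4.78
tool_pos: [0.4585, 0.0829, 0.1491]
tcp_rot: [-2.309, -2.122, 0.012]
wrist_force: [-0.6, -0.4, -0.8]
width: 0.653
grip_force: 0.0
```

Emit:
{"method": "jog_arm", "body": {
  "increments": [
    [[0, 0, -1, 0, 0, 0, 0.3], [0, 0, -1, 0, 0, 0, 0.3], [0, 0.4, -0.5, 0, 0, 0, 1], [0, 0.3, 0, 0, 0, 0, 1], [0, 0, 0, 0, 0, 0, 1]]
  ]
}}

```text
time: 5.2
tool_pos: [0.4851, 0.0816, 0.2289]
tcp_rot: [2.312, 2.124, 0.005]
wrist_force: [-0.5, -0.1, -0.6]
width: 0.999
grip_force: 0.0
```

```bash
python3 - <<'E'
from hm import *
i=shot('w3.npz'); H=cloud('w3.npz'); u,v,z,lx,ly=H[:,0],H[:,1],H[:,4],H[:,5],H[:,6]
cv2.imwrite('pics/w3.png',i)
print(read_state()['tool_pos'],read_state()['tcp_rot'])
st('handle',H[(abs(ly)<.04)&(z>.09)&(z<.11)&(lx>-.06)&(lx<-.02)]); st('grip',H[(z>.073)&(z<.09)&(lx>-.11)&(lx<-.075)&(abs(ly)<.05)])
st('ptr',H[(ly>.083)&(ly<.095)&(z>.045)&(z<.062)&(lx>-.06)&(lx<.0)])
E
```

```text
[0.48328558 0.0814483  0.22711088] [-2.31324781e+00 -2.12530959e+00  3.58101288e-04]
handle 1071 uv [258.8 132.4] w [0.4935 0.1376 0.0993] loc [-0.0474 -0.0176] [-0.0323  0.0164] z [0.0942 0.0998 0.1018]
grip 328 uv [234.9 194.6] w [0.47   0.0877 0.0816] loc [-0.0983  0.0115] [-0.0856  0.0265] z [0.0736 0.0823 0.0839]
ptr 169 uv [155.8 110.1] w [0.4084 0.1607 0.0566] loc [-0.0478  0.0831] [-0.0054  0.0899] z [0.0459 0.058  0.0596]
```

View pics/w3.png

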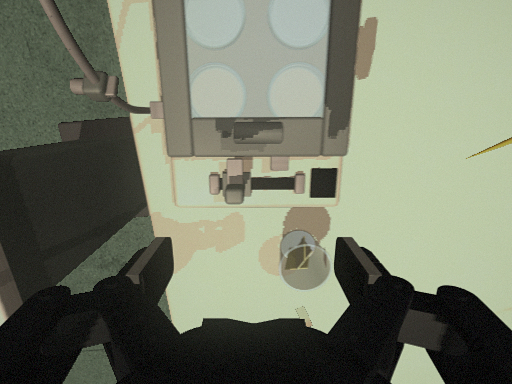

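```bash
python3 -c "
from h import *
plan([.4932,.1376,.227],-.08,2)
plan([.4932,.1376,.142],-.08,5)"
```

```text
from [0.4833 0.0814 0.2271] err [ 0.0099  0.0562 -0.0001]
[0.95, 0.09, 0.0, -0.0, 0.0, -0.02]
[0.94, 0.08, 0.0, -0.0, 0.0, -0.02]
from [0.4833 0.0814 0.2271] err [ 0.0099  0.0562 -0.0851]
[0.38, 0.03, 0.57, -0.0, 0.0, -0.01]
[0.38, 0.04, 0.57, -0.0, 0.0, -0.01]
[0.38, 0.03, 0.57, -0.0, 0.0, -0.01]
[0.38, 0.04, 0.56, -0.0, -0.0, -0.01]
[0.37, 0.04, 0.57, -0.0, -0.0, -0.0]
```

Emit:
{"method": "jog_arm", "body": {
  "increments": [
    [[0.95, 0.09, 0, 0, 0, -0.02, 1], [0.94, 0.08, 0, 0, 0, -0.02, 1], [0, 0, 0.95, 0, 0, 0, 1], [0, 0, 0.95, 0, 0, 0, 1], [0, 0, 0.93, 0, 0, 0, 1]]
  ]
}}

```text
time: 5.67
tool_pos: [0.4911, 0.1378, 0.1396]
tcp_rot: [-2.306, -2.131, 0.004]
wrist_force: [0.6, -0.4, -0.6]
width: 0.996
grip_force: 0.0
```

Emit:
{"method": "jog_arm", "body": {
  "increments": [
    [[0, 0, 0, 0, 0, 0, 1], [0, 0, 0, 0, 0, 0, 0.3], [0, 0, 0, 0, 0, 0, 0.3], [0, 0, 0, 0, 0, 0, 0.3], [0, 0, 0, 0, 0, 0, 0.3]]
  ]
}}

```text
time: 6.08
tool_pos: [0.4943, 0.1377, 0.1444]
tcp_rot: [2.308, 2.129, 0.005]
wrist_force: [-0.3, 0.1, 0.1]
width: 0.647
grip_force: 0.0
```

Emit:
{"method": "jog_arm", "body": {
  "increments": [
    [[0, 0, 0.1, 0, 0, 0, -1], [0, 0, 0, 0, 0, 0, -1], [0, 0, 0, 0, 0, 0, -1], [0, 0, 0, 0, 0, 0, -1], [0, 0, 0, 0, 0, 0, -1]]
  ],
  "force": 60
}}

```text
time: 6.5
tool_pos: [0.4942, 0.1375, 0.1406]
tcp_rot: [2.307, 2.129, 0.003]
wrist_force: [1.4, -2.4, 4.9]
width: 0.41
grip_force: 59.7
```

Emit:
{"method": "jog_arm", "body": {
  "increments": [
    [[0, 0, 0, 0, 0, 0, -1], [0, 0, 0, 0, 0, 0, -1], [0, 0, 0, 0, 0, 0, -1], [0, 0, 0, 0, 0, 0, -1], [0, 0, 0, 0, 0, 0, -1]]
  ]
}}

```text
time: 6.92
tool_pos: [0.4942, 0.1375, 0.1405]
tcp_rot: [2.307, 2.13, 0.003]
wrist_force: [1.5, -1.2, 6.6]
width: 0.408
grip_force: 59.8
```

```bash
python3 - <<'E'
from hm import *
i=shot('w4.npz'); cv2.imwrite('pics/w4.png',i); s=read_state(); print(s['tool_pos'],s['width'],s['grip_force'],s['wrist_force'])
# arc waypoints relative to present, tool x (to hinge) and -z, units
r=np.hypot(.132,.037);f=np.arctan2(.037,.132); A=np.linspace(0,.49,11)
x=-r*np.cos(f+A); z=r*np.sin(f+A)
for a,dx,dz in zip(A[1:],np.diff(x)/.03,-np.diff(z)/.03): print(round(a,3),round(dx,3),round(dz,3))
E
```

```text
[0.4941527  0.13755954 0.14051596] 0.41162631940180056 59.788389801979065 [ 2.32791101 -2.17096276  5.59091642]
0.049 0.066 -0.214
0.098 0.076 -0.211
0.147 0.086 -0.207
0.196 0.096 -0.202
0.245 0.106 -0.197
0.294 0.116 -0.192
0.343 0.125 -0.186
0.392 0.134 -0.179
0.441 0.142 -0.173
0.49 0.151 -0.166
```

View pics/w4.png

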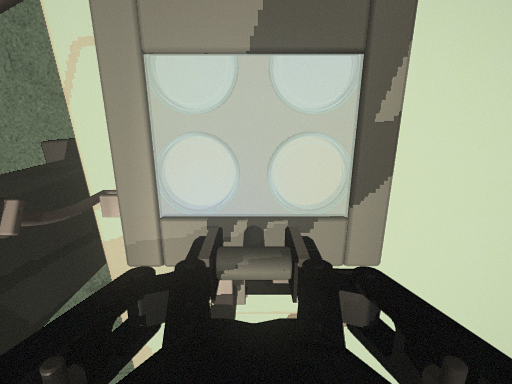

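Emit:
{"method": "jog_arm", "body": {
  "increments": [
    [[0.066, 0, -0.214, 0, 0, 0, -1], [0.076, 0, -0.211, 0, 0, 0, -1], [0.086, 0, -0.207, 0, 0, 0, -1], [0.096, 0, -0.202, 0, 0, 0, -1], [0.106, 0, -0.197, 0, 0, 0, -1]]
  ]
}}

```text
time: 7.38
tool_pos: [0.4949, 0.1494, 0.1695]
tcp_rot: [2.306, 2.129, 0.0]
wrist_force: [9.4, -4.1, -7.6]
width: 0.41
grip_force: 60.5
```

Emit:
{"method": "jog_arm", "body": {
  "increments": [
    [[0.116, 0, -0.192, 0, 0, 0, -1], [0.125, 0, -0.186, 0, 0, 0, -1], [0.134, 0, -0.179, 0, 0, 0, -1], [0, 0, 0, 0, 0, 0, -1], [0, 0, 0, 0, 0, 0, -1]]
  ]
}}

```text
time: 7.8
tool_pos: [0.4958, 0.1604, 0.1862]
tcp_rot: [2.305, 2.129, -0.001]
wrist_force: [8.5, -6.4, -6.4]
width: 0.407
grip_force: 60.8
```

```bash
cat > chk.py <<'E'
from hm import *
import sys
f=sys.argv[1]; i=shot(f+'.npz'); cv2.imwrite(f'pics/{f}.png',i); s=read_state(); print(s['tool_pos'],s['width'],s['wrist_force'])
H=cloud(f+'.npz',t=(.4965,.1795)); z,lx,ly=H[:,4],H[:,5],H[:,6]
rad=np.hypot(.09-lx,z-.055); ang=np.arctan2(z-.055,.09-lx)
# lid plane slope (left frame rail, ly .06...075)
m=(ly>.062)&(ly<.076)&(lx>-.03)&(lx<.07)&(z>.05)&(z<.2)
k,_=np.polyfit(lx[m],z[m],1); print('lid slope',-np.arctan(k),m.sum())
for n,a,b in(('ptr?',.083,.09),('idx?',.0925,.1)):
    q=(ly>a)&(ly<b)&(rad>.105)&(rad<.13)&(ang>.2)&(ang<.75)
    print(n,q.sum(), np.percentile(ang[q],[10,50,90]).round(3) if q.any() else '',np.percentile(rad[q],[5,50,95]).round(4) if q.any() else '',H[q][:,:2].mean(0))
E
python3 chk.py w5
```

```text
[0.49581652 0.16030509 0.18608144] 0.4056255422425506 [ 8.93767551 -6.43979752 -6.17702969]
lid slope 0.3636112611057587 3773
ptr? 242 [0.381 0.387 0.395] [0.1095 0.1154 0.1213] [114.52066116 225.47933884]
idx? 883 [0.37  0.552 0.701] [0.11   0.1162 0.1224] [ 76.02718007 223.06115515]
```

Emit:
{"method": "jog_arm", "body": {
  "increments": [
    [[0.07, 0, -0.088, 0, 0, 0, -1], [0.07, 0, -0.087, 0, 0, 0, -1], [0.075, 0, -0.085, 0, 0, 0, -1], [0.075, 0, -0.083, 0, 0, 0, -1], [0, 0, 0, 0, 0, 0, -1]]
  ]
}}

```text
time: 8.27
tool_pos: [0.4965, 0.1688, 0.1963]
tcp_rot: [2.305, 2.129, -0.002]
wrist_force: [8.3, -5.6, -7.4]
width: 0.407
grip_force: 60.6
```

```bash
python3 chk.py w6; python3 - <<'E'
from hm import *
a=np.load('w6.npz')['i'][150:320,20:250]
A=cv2.resize(a,None,fx=3.4,fy=3.4,interpolation=cv2.INTER_CUBIC)
cv2.imwrite('pics/w6c.png',A)
E
```

```text
[0.49646172 0.16863438 0.19609094] 0.4104781656459012 [ 9.44072819 -6.38943282 -6.95375134]
lid slope 0.4521156574434309 3681
ptr? 242 [0.472 0.479 0.487] [0.1098 0.1155 0.1217] [115.69008264 231.45041322]
idx? 666 [0.519 0.555 0.704] [0.1098 0.1163 0.1225] [ 87.64564565 229.66366366]
```

View pics/w6c.png

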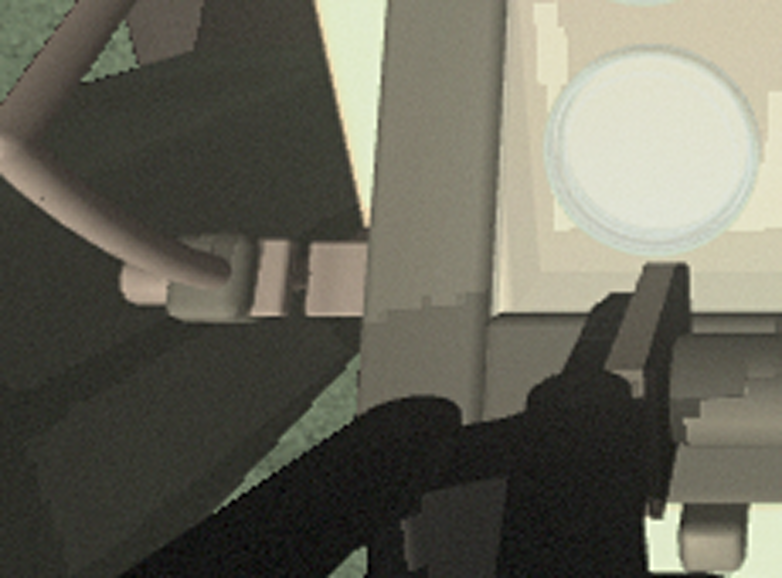

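```bash
python3 - <<'E'
from hm import *
H=cloud('w6.npz',t=(.4965,.1795)); u,v,z,lx,ly=H[:,0],H[:,1],H[:,4],H[:,5],H[:,6]
ang=np.arctan2(z-.055,.09-lx); rad=np.hypot(.09-lx,z-.055)
for n,a,b in(('idx',97,104),('ptr',112,125)):
    q=(u>=a)&(u<=b)&(v>=223)&(v<=240); print(n,np.percentile(ang[q],[10,50,90]).round(3),np.percentile(rad[q],[5,95]).round(4),np.percentile(ly[q],[5,95]).round(4))
E
```

```text
idx [0.516 0.523 0.531] [0.1112 0.1211] [0.0914 0.0953]
ptr [0.473 0.479 0.488] [0.1105 0.121 ] [0.0806 0.0888]
```

Emit:
{"method": "jog_arm", "body": {
  "increments": [
    [[0.07, 0, -0.075, 0, 0, 0, -1], [0.07, 0, -0.072, 0, 0, 0, -1], [0, 0, 0, 0, 0, 0, -1], [0, 0, 0, 0, 0, 0, -1], [0, 0, 0, 0, 0, 0, -1]]
  ]
}}

```text
time: 8.73
tool_pos: [0.4968, 0.1726, 0.2003]
tcp_rot: [2.305, 2.129, -0.002]
wrist_force: [8.7, -5.8, -7.2]
width: 0.41
grip_force: 60.6
```

```bash
python3 chk.py w7; python3 - <<'E'
from hm import *
H=cloud('w7.npz',t=(.4965,.1795)); u,v,z,lx,ly=H[:,0],H[:,1],H[:,4],H[:,5],H[:,6]
ang=np.arctan2(z-.055,.09-lx); rad=np.hypot(.09-lx,z-.055)
for n,a,b in(('idx',.092,.0955),('ptr',.081,.0885)):
    q=(ly>a)&(ly<b)&(rad>.110)&(rad<.121)&(ang>.45)&(ang<.6); print(n,q.sum(),np.percentile(ang[q],[10,50,90]).round(3),H[q][:,:2].mean(0))
q=(z>.073)&(z<.09)&(lx>-.115)&(lx<-.075)&(abs(ly)<.05)
if q.any(): st('grip',H[q])
E
```

```text
[0.49679282 0.17260984 0.20023375] 0.4089788269510767 [ 9.53710918 -4.99066127 -7.38137969]
lid slope 0.4897944840186641 3562
ptr? 251 [0.509 0.518 0.525] [0.1095 0.1159 0.1221] [116.29880478 234.06772908]
idx? 604 [0.52  0.558 0.707] [0.1096 0.1164 0.1224] [ 91.63576159 232.46688742]
idx 99 [0.517 0.524 0.53 ] [104.11111111 233.50505051]
ptr 215 [0.51  0.518 0.526] [118.8        233.46046512]
grip 338 uv [229.7 309.2] w [0.4701 0.0884 0.0815] loc [-0.101   0.0117] [-0.0878  0.0273] z [0.0766 0.0822 0.0838]
```

```bash
python3 -c "
from workcell import bot
print(bot.finish_job())"
```

```text
the job is handed in; nothing more can be done
None
```

The job is handed in, but it returned no verdict. The lock was slid until it pressed against its end stop on the quadrant side. The gripper is still holding the lid at about 0.50 rad, with the pointer measured within about 1 mm of the index, and nothing else was knowingly touched.

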